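# Hold the index pin out of a decorating wheel

## Task

I am about to turn the decorating wheel on to its next division and need both hands for the cup, so free the index pin for me: pull the red splash cap straight up off the index plunger and set it down in the small peach-orange dish, then take the black knob that was under it, pull it fully up against its spring and finish while still holding it up there, with the pin clear of its hole. Leave the wheel at its present division, and do not shift the cup on it, the tea bowl or the glaze jar.

Things in the scene. Friction and masses are not known exactly. Their poses are not given: they have to be found in the camera images.
- wheel_stand: heavy bench-top decorating wheel, green stand, stands firm; origin on the bench under its upright axis. Its steel dividing plate is 248 mm across, top 70 mm high; the grey wheel head on it 176 mm across, top 84 mm high. A green bracket on its -x side, 92 mm high, reaching 161 mm from the axis, holds the upright index plunger over the plate rim, 110 mm from the axis along the stand's -x
- wheel_head (a joint): turn of the dividing plate and wheel head, rad, anticlockwise positive; 0 = the present division. The index pin locks it; with the pin out it turns easily
- splash_cap: red ribbed cap, open below, 37 mm across (40 at its rim), 46 mm high, 30 g, pushed over the plunger's knob and hiding it; its rim rests 96 mm, its top is 142 mm above the bench, and around it only the cup stands higher. Origin: centre of the open rim, z to its closed top. Sprung balls under an inner lip hold it: it pulls straight up with about 6 N over the first 7 mm; 42 mm up it clears the knob
- cap_middle (a point): middle of the splash cap, on its axis 23 mm above its rim
- knob_grip (a point): middle of the plunger's knob, 125 mm above the bench with the pin home; it rises with the knob. The knob is black fluted plastic, upright, 25 mm across, 23 mm high (113 to 136 mm above the bench). Under it is the fixed steel barrel, 28 mm across, top at 111 mm. An 8 mm pin runs from the knob down into a hole of the plate
- plunger (a joint): how far knob and pin are pulled straight up, m: 0 = pin home in its 10 mm deep hole, 0.016 = fully back at the stop, pin 6.5 mm clear of the plate. A spring pulls it down with about 7 N at 0 and 14 N at 0.016; let go, it snaps home
- dish: small peach-orange bisque dish, 112 mm across the rim, 29 mm high; flat inner floor about 70 mm across, 6 mm above the bench; origin at the centre of its underside
- cup: grey-green clay cup, 71 mm across, 75 mm high, standing loose in the middle of the wheel head (rim 159 mm above the bench); origin at the centre of its underside
- bowl: glazed blue-green tea bowl, 84 mm across, 56 mm high, on the bench; origin at the centre of its underside
- jar: closed white glaze jar with a rust-red band, 56 mm across, 52 mm high, on the bench behind the wheel; origin at the centre of its underside
There are look-alikes about, which are no part of the job. Leave any yellow look-alike of the cup alone. Of the things that look like the splash_cap, the smaller one is meant.

How it is judged:
By the outcome, as a careful person would: the job done as asked, in the order asked, and still so for the second after the job is handed in, while the arm keeps its last pose, push and grip.
It also fails if it takes over 48 s, if anything falls off the work surface, if the arm or the gripper's body presses on something with over 40 N, if the wrist force passes 120 N, or if a joint passes its speed limit or range.

## Robot

A 6-joint arm with a two-finger parallel gripper is mounted at the origin on a cart in front of the work surface, level with it; the furniture and walls round the work are solid. World frame = base frame: x ahead of the robot, y to its left, z up, the work surface at z = 0. Lengths are in m, angles in degrees, forces in N, time in s.
With the tool pointing down it reaches from about 0.375 to 0.9 m from the base axis. Payload 3.1 kg.
Tool frame: the origin (TCP) lies midway between the tips of the shut fingers; the grasp point (between the pads) lies 19 mm behind it (bot.hold_point_z is the distance from the TCP to the grasp point, in m); z points along the fingers, y is the line along which they close (so a half turn about z gives the same grasp; the last joint's range is limited). The gripper opens to 87 mm and grips with 3 to 60 N. Pads are 19 mm wide; open, the fingers measure 117 mm over their backs; the gripper's body (75 mm by 190 mm) begins 51 mm behind the grasp point.
Start: joints at [60.762, 30.224, 82.088, -0, 67.689, -10.227], TCP at [0.204, 0.591, 0.223] pointing down, gripper open.
Joint ranges: [-176.69, 176.69], [-43.24, 126.21], [12.49, 139.97], [-82, 262], [0, 151.66], [-163.58, 163.58]. Speed limits (degrees/s): [159.86, 159.86, 180, 180, 180, 180].

## Interface

Orientations are given as a 3x3 rotation matrix whose columns are the frame's x, y, z axes.
In Python, from rig import read_state, optics, order, bot gives the robot as it stands.
- The arm moves only by the tool drive_tool, never from a script. Its argument "steps" is a list of rows, each a list of 7 numbers: the finger opening in mm, from 0 to 87, then the shift along the tool's x, y, z normalised to -1 to 1, where 1 is 0.12 m, then the turn, a rotation vector about the tool's x, y, z normalised to -1 to 1, where 1 is 1.5 rad. In form: [[jaw, tx, ty, tz, ax, ay, az], ...]. A call has 1 to 8 rows; each row is the pose to reach, as a shift and turn from the pose commanded when the call began, along the tool's axes at that moment; what a row does not reach only later rows make up. A row lasts 1/10 s, in which the tool goes at most 50 mm and 8.59 degrees, less where a joint would pass 70% of its speed; a pose out of reach is approached as far as the arm can. A call with a number of a shift or a turn outside -1 to 1 is refused whole. A call with a gripper value outside its range is refused whole. The fingers move at their own pace and stop on an object; the grip force is fixed at half the most. Time passes only in rows, so rows that repeat a pose let the fingers close. It gives the time, the measured TCP pose, the force, the opening and the grip force at its end, in the units of the state.
- read_state(): the state, without advancing time (a new reading comes with each control period).
- optics.capture(name): name is "scene" or "top"; returns a dict with "color" (400x640x3 uint8, blue, green, red), "range_z" (400x640 float32, m along the optical axis (not along the pixel's ray), 0 where there is no reading), "fx", "fy", "cx", "cy" (pixels), "D" ([k1, k2, p1, p2, k3] as OpenCV has them; the pictures are not rectified), "rvec" (rotation vector, rad) and "tvec" (3), from world to camera coordinates, as OpenCV has them. Camera axes: x right, y down, z forward; pixel columns grow to the right and rows downward; lengths in m; the calibration is good to about 2 mm. A picture is of the moment at which its call begins.
- order.hand_in(): hands the job in; it is judged then, once.
The state is a dict: "time_s": time; "joint_positions": joint angles; "qvel": joint speeds; "tau": joint torques, N m; "position": TCP position; "tcp_rot": TCP orientation; "force": force on the tool from outside, world axes, zero at the start; "moment": the same for the moment, N m; "opening": opening from 0.0 (shut) to 1.0 (fully open); "grasp_force": force on a finger pad.
Only numpy, scipy, OpenCV 4.12 (cv2) and the standard library are available. Lean on these libraries where they do the work, as an engineer would, in place of code of your own. Each camera call takes 0.05 s, during which the arm holds its last target. There are 200 camera calls.

## Working session

There is one attempt and no reset: what is moved stays moved. The work goes in short steps, Python scripts to look and compute and a tool call to move; the robot and the scene stay as the last step left them, time stands still between calls to the robot, and variables do not carry over. Pictures are saved under pics/ and viewed, at most 10 in all, crops included, and the job is handed in when it is done.

Besides the shell and the picture viewer there is one more tool, called in YAML: its name, and indented under it one key for each argument. drive_tool: Moves the arm, as the interface text tells. Scaled input: -1 to 1 covers 0.12 m each way for a shift and 1.5 rad each way for a turn. Its arguments: {"type":"object","properties":{"steps":{"type":"array"}},"required":["steps"]}

```bash
mkdir -p pics; ls; cat > h.py <<'E'
import cv2,numpy as np
from rig import read_state,optics,order,bot
def cap(n):
    c=optics.capture(n)
    c['K']=np.array([[c['fx'],0,c['cx']],[0,c['fy'],c['cy']],[0,0,1.]])
    c['R']=cv2.Rodrigues(np.array(c['rvec'],float))[0];c['t']=np.array(c['tvec'],float).ravel();c['D']=np.array(c['D'],float)
    return c
def ray(c,uv):
    p=cv2.undistortPoints(np.array(uv,float).reshape(-1,1,2),c['K'],c['D']).reshape(-1,2)
    d=np.c_[p,np.ones(len(p))]@c['R']
    return -c['R'].T@c['t'],d
def plane(c,uv,z):
    o,d=ray(c,uv);return o+d*((z-o[2])/d[:,2])[:,None]
def cloud(c):
    v,u=np.mgrid[:400,:640];o,d=ray(c,np.stack([u,v],-1).reshape(-1,2))
    return (o+d*c['range_z'].reshape(-1,1)).reshape(400,640,3)
E
python3 - <<'E'
from h import *
for n in('scene','top'):
    c=cap(n);cv2.imwrite(f'pics/{n}0.png',c['color']);print(n,-c['R'].T@c['t'],c['R'][2])
print(bot.hold_point_z, read_state())
E
```

```text
pics
scene [-0.07546988 -0.37379405  0.55827705] [ 0.74146174  0.41857565 -0.52443199]
top [0.33075878 0.01809787 1.28091218] [ 0.19541554 -0.02244851 -0.98046358]
0.0187 {'time_s': 0.1, 'joint_positions': array([ 6.07632468e+01,  3.02718554e+01,  8.21513922e+01, -2.34728172e-03,
        6.76880076e+01, -1.02279851e+01]), 'qvel': array([ 0.14375081, -0.09079831, -0.10738754, -0.11324882, -0.01809248,
        0.00381728]), 'tau': array([-2.92725844e-07, -4.40987778e+01, -1.77150947e+01,  6.35244814e-02,
        5.33951260e-02, -4.20489414e-05]), 'position': array([0.2032261 , 0.59032314, 0.22167558]), 'tcp_rot': array([[-9.45473679e-01,  3.25697228e-01, -9.15325023e-04],
       [ 3.25698369e-01,  9.45472178e-01, -1.71291552e-03],
       [ 3.07522505e-04, -1.91763641e-03, -9.99998114e-01]]), 'force': array([-0.83435185,  0.57836378, -0.97156873]), 'moment': array([ 0.00746223, -0.00671266, -0.02198775]), 'grasp_force': 0.0, 'opening': 0.9993010830822142}
```

View pics/scene0.png

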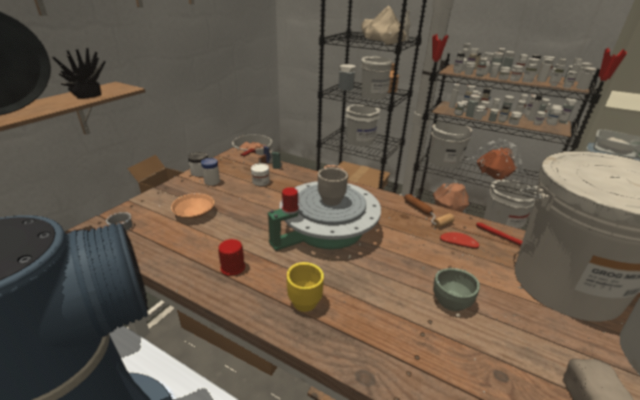

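View pics/top0.png

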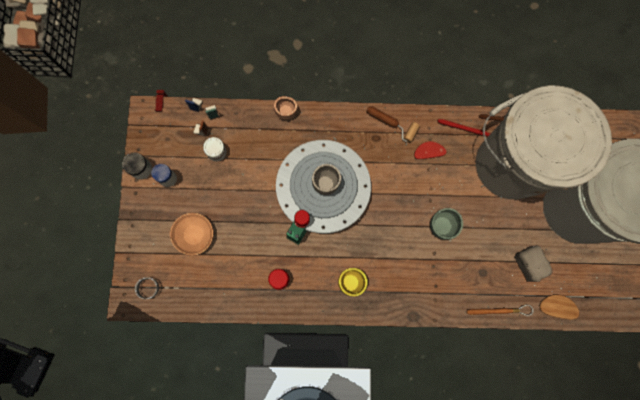

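The top view shows the plunger cap at (302,217), wheel centre at about (323,186), dish at (192,234), and the look-alike red cap at (278,279). The scene view shows the cap at (290,199) and the dish at (193,208).

```bash
cat > m.py <<'E'
from h import *
def blob(c,lo,hi,near,ch=None):
    hsv=cv2.cvtColor(c['color'],cv2.COLOR_BGR2HSV)
    hsv[...,0]=(hsv[...,0].astype(int)+20)%180
    m=cv2.inRange(hsv,np.array(lo),np.array(hi))
    n,l,s,ce=cv2.connectedComponentsWithStats(m)
    i=1+np.argmin(np.hypot(*(ce[1:]-near).T)+1000*(s[1:,4]<40))
    return l==i,ce[i],s[i]
R=((10,150,60),(26,255,255)); O=((22,90,90),(36,255,255))
E
python3 - <<'E'
from m import *
np.set_printoptions(precision=4,suppress=True)
T=cap('top');S=cap('scene');P={'top':cloud(T),'scene':cloud(S)}
for n,c,near in(('top',T,(302,217)),('scene',S,(290,199)),('top',T,(278,279))):
    m,ce,s=blob(c,*R,near);p=P[n][m];p=p[p[:,2]>-.05]
    print('cap',n,ce,s,'zmax',np.percentile(p[:,2],[5,50,95]))
    t=p[p[:,2]>np.percentile(p[:,2],90)-.006];print(' top pts',len(t),(t.min(0)+t.max(0))/2,t.mean(0),t.max(0)-t.min(0))
    print(' all extents',p.min(0),p.max(0))
m,ce,s=blob(T,*R,(302,217));print('cap ray z.138',plane(T,ce,.138))
# two-view: top-face centroid in scene
for n,c,near in(('top',T,(192,234)),('scene',S,(193,208))):
    hsv=cv2.cvtColor(c['color'],cv2.COLOR_BGR2HSV);print(n,hsv[near[1],near[0]],hsv[near[1]+30,near[0]])
    p=P[n].reshape(-1,3)
P_=P['top']
def region(name,u,v,r,zlo,zhi):
    q=P_[v-r:v+r,u-r:u+r].reshape(-1,3);q=q[(q[:,2]>zlo)&(q[:,2]<zhi)]
    cc,rad=cv2.minEnclosingCircle(q[:,:2].astype(np.float32));print(name,len(q),q.mean(0),cc,rad,np.percentile(q[:,2],[2,50,98]))
region('dish',192,234,28,.02,.045)
region('dish floor',192,234,8,-.01,.045)
region('plate',323,186,52,.06,.078)
region('head',323,186,40,.08,.09)
region('cup',323,180,26,.15,.17)
region('bench',240,260,8,-.1,.1)
region('jar',214,148,16,.03,.07)
E
```

```text
cap top [301.4513 218.0769] [295 210  15  17 195] zmax [0.104 0.144 0.148]
 top pts 142 [0.4313 0.0252 0.7113] [0.5137 0.0252 0.1531] [0.201  0.0316 1.1393]
 all extents [0.3308 0.0066 0.0971] [0.5318 0.0412 1.2809]
cap scene [289.5437 198.5566] [282 187  15  24 309] zmax [0.1039 0.133  0.1449]
 top pts 122 [ 0.2278 -0.1669  0.3484] [0.5008 0.017  0.1502] [0.6066 0.4138 0.4197]
 all extents [-0.0755 -0.3738  0.1019] [0.5311 0.04   0.5583]
cap top [278.2035 278.7558] [268 269  21  21 344] zmax [0.0335 0.0646 0.0684]
 top pts 287 [0.369  0.0817 0.0662] [0.3681 0.0811 0.0651] [0.0475 0.048  0.0093]
 all extents [ 0.3431  0.0556 -0.003 ] [0.3963 0.11   0.0709]
cap ray z.138 [[0.5128 0.0253 0.138 ]]
top [ 13 138 221] [ 13 135 136]
scene [ 13 132 219] [ 13 108 134]
dish 470 [0.4818 0.3185 0.026 ] (0.47995656728744507, 0.31368008255958557) 0.05692441388964653 [0.0202 0.0257 0.0336]
dish floor 255 [0.4842 0.3181 0.0081] (0.48429518938064575, 0.3183160424232483) 0.028849326074123383 [0.0024 0.0082 0.0129]
plate 3038 [ 0.6125 -0.0304  0.0726] (0.5955583453178406, -0.01975790224969387) 0.1427980661392212 [0.0672 0.0726 0.0774]
head 2596 [ 0.608  -0.0269  0.0864] (0.6084452271461487, -0.04766186326742172) 0.10853422433137894 [0.082  0.0866 0.0897]
cup 192 [ 0.6097 -0.0317  0.1595] (0.6119032502174377, -0.03121061809360981) 0.03565061092376709 [0.1514 0.16   0.1654]
bench 254 [0.4188 0.1879 0.0009] (0.418992817401886, 0.18861503899097443) 0.029080349951982498 [-0.0106  0.0013  0.0071]
jar 362 [0.7122 0.2658 0.0511] (0.72752845287323, 0.27752676606178284) 0.044359248131513596 [0.0327 0.0527 0.058 ]
```

```bash
python3 - <<'E'
from m import *
from scipy.optimize import least_squares
np.set_printoptions(precision=4,suppress=True)
T=cap('top');S=cap('scene')
# cap: cylinder side points in scene + disc in top, plus two-view silhouettes
ms,ces,ss=blob(S,*R,(290,199));mt,cet,st=blob(T,*R,(302,217))
o1,d1=ray(T,[cet]);ys,xs=np.where(ms)
top=np.array([[xs[ys<ys.min()+8].min()/2+xs[ys<ys.min()+8].max()/2, ys.min()+3.5]])
o2,d2=ray(S,top);A=np.c_[d1[0],-d2[0]];k=np.linalg.lstsq(A,o2-o1,rcond=None)[0]
print('triang',o1+k[0]*d1[0],o2+k[1]*d2[0])
for n,c,m in(('T',T,mt),('S',S,ms)):
    p=cloud(c)[m];ok=(p[:,2]>.1)&(p[:,2]<.16);print(n,np.percentile(p[ok,2],[50,90]))
    h=cv2.convexHull(np.argwhere(m)[:,::-1].astype(np.int32));
ps=cloud(S)[ms];ps=ps[(ps[:,2]>.1)&(ps[:,2]<.135)]
f=least_squares(lambda q:np.hypot(ps[:,0]-q[0],ps[:,1]-q[1])-.0187,[.513,.025],loss='soft_l1',f_scale=.003);print('cyl',f.x)
for z in(.13,.138,.142):print(plane(T,[cet],z))
def ell(c,m,z,n):
    cs=max(cv2.findContours(m.astype(np.uint8),cv2.RETR_EXTERNAL,cv2.CHAIN_APPROX_NONE)[0],key=cv2.contourArea)
    q=plane(c,cs.reshape(-1,2),z)[:,:2]
    g=least_squares(lambda a:np.hypot(*(q-a[:2]).T)-a[2],[*q.mean(0),.05],loss='soft_l1',f_scale=.002);print(n,g.x)
hsv=cv2.cvtColor(T['color'],cv2.COLOR_BGR2HSV)
g=((hsv[...,1]<50)&(hsv[...,2]>90)).astype(np.uint8);b=np.zeros_like(g);b[135:240,270:375]=g[135:240,270:375];ell(T,b,.07,'plate')
for c,near,n in((T,(192,234),'dishT'),(S,(193,208),'dishS')):
    hs=cv2.cvtColor(c['color'],cv2.COLOR_BGR2HSV);m=((hs[...,0]<20)&(hs[...,1]>90)&(hs[...,2]>165)).astype(np.uint8)
    u,v=near;b=np.zeros_like(m);b[v-26:v+26,u-28:u+28]=m[v-26:v+26,u-28:u+28];ell(c,b,.027,n)
s=read_state();Rt=s['tcp_rot']
for t in([.512,.025,.22],[.512,.025,.111]):print(Rt.T@(np.array(t)-s['position'])/.12)
E
```

```text
triang [0.5116 0.0254 0.1451] [0.5121 0.0247 0.1451]
T [0.1439 0.1467]
S [0.132  0.1444]
cyl [0.5158 0.0265]
[[0.514  0.0255 0.13  ]]
[[0.5128 0.0254 0.138 ]]
[[0.5121 0.0254 0.142 ]]
plate [ 0.6124 -0.0289  0.1232]
dishT [0.4858 0.3102 0.0474]
dishS [0.4864 0.3114 0.0503]
[-3.9667 -3.6194  0.0205]
[-3.9668 -3.6187  0.9288]
```

drive_tool:
  steps:
    - [70, -1, -0.9, 0, 0, 0, 0]
    - [70, -1, -0.9, 0, 0, 0, 0]
    - [70, -1, -0.9, 0, 0, 0, 0]
    - [70, -1, -0.9, 0, 0, 0, 0]
    - [70, -1, -0.9, 0, 0, 0, 0]

```text
time_s: 0.8
position: [0.2827, 0.4485, 0.2228]
tcp_rot: [[-0.944, 0.329, -0.0], [0.329, 0.944, 0.0], [0.0, 0.0, -1.0]]
force: [-0.9, 1.0, 0.4]
opening: 0.809
grasp_force: 0.0
```

drive_tool:
  steps:
    - [70, -1, -0.9, 0, 0, 0, 0]
    - [70, -1, -0.9, 0, 0, 0, 0]
    - [70, -1, -0.9, 0, 0, 0, 0]
    - [70, -1, -0.9, 0, 0, 0, 0]
    - [70, -1, -0.9, 0, 0, 0, 0]

```text
time_s: 1.3
position: [0.3611, 0.3087, 0.2228]
tcp_rot: [[-0.945, 0.328, 0.001], [0.328, 0.945, 0.001], [-0.0, 0.001, -1.0]]
force: [-0.1, -0.3, -0.5]
opening: 0.808
grasp_force: 0.0
```

drive_tool:
  steps:
    - [70, -1, -0.9, 0, 0, 0, 0]
    - [70, -1, -0.9, 0, 0, 0, 0]
    - [70, -1, -0.9, 0, 0, 0, 0]
    - [70, -1, -0.9, 0, 0, 0, 0]
    - [70, -1, -0.9, 0, 0, 0, 0]

```text
time_s: 1.8
position: [0.4394, 0.168, 0.2226]
tcp_rot: [[-0.945, 0.327, 0.001], [0.327, 0.945, 0.001], [-0.0, 0.001, -1.0]]
force: [0.4, -0.4, 0.7]
opening: 0.802
grasp_force: 0.0
```

drive_tool:
  steps:
    - [70, -0.96, -0.92, 0, 0, 0, 0]
    - [70, -0.96, -0.92, 0, 0, 0, 0]
    - [70, -0.96, -0.92, 0, 0, 0, 0]
    - [70, -0.96, -0.92, 0, 0, 0, 0]
    - [70, -0.96, -0.92, 0, 0, 0, 0]
    - [70, -0.96, -0.92, 0, 0, 0, 0]

```text
time_s: 2.4
position: [0.51, 0.0281, 0.2222]
tcp_rot: [[-0.946, 0.324, -0.002], [0.324, 0.946, 0.002], [0.003, 0.001, -1.0]]
force: [-0.3, -1.1, -0.6]
opening: 0.808
grasp_force: 0.0
```

```bash
cat > d.py <<'E'
import sys
from h import *
np.set_printoptions(precision=4,suppress=True)
s=read_state();t=np.array([float(a) for a in sys.argv[1:4]])
print(s['time_s'],s['position'],s['tcp_rot'].ravel(),s['force'],s['opening']*87,s['grasp_force'],'shift',s['tcp_rot'].T@(t-s['position'])/.12)
E
python3 d.py .514 .025 .111
```

```text
2.4 [0.51   0.0281 0.2222] [-0.9461  0.3237 -0.0022  0.3237  0.9461  0.0015  0.0025  0.0007 -1.    ] [-0.3161 -1.141  -0.58  ] 70.31852378767147 0.0 shift [-0.0421 -0.0142  0.9263]
```

drive_tool:
  steps:
    - [70, -0.04, -0.015, 0.2, 0, 0, 0]
    - [70, -0.04, -0.015, 0.4, 0, 0, 0]
    - [70, -0.04, -0.015, 0.6, 0, 0, 0]
    - [70, -0.04, -0.015, 0.75, 0, 0, 0]
    - [70, -0.04, -0.015, 0.88, 0, 0, 0]
    - [70, -0.04, -0.015, 0.93, 0, 0, 0]
    - [70, -0.04, -0.015, 0.93, 0, 0, 0]

```text
time_s: 3.1
position: [0.5139, 0.0241, 0.1104]
tcp_rot: [[-0.946, 0.324, -0.003], [0.324, 0.946, 0.001], [0.003, -0.0, -1.0]]
force: [-0.6, -0.2, -0.3]
opening: 0.805
grasp_force: 0.0
```

```bash
python3 d.py .514 .025 .111; python3 - <<'E'
from h import *
a=cap('scene')['color'][140:270,200:400];b=cap('top')['color'][150:280,230:430]
cv2.imwrite('pics/a1.png',cv2.resize(np.vstack([a,b]),None,fx=2.3,fy=2.3,interpolation=cv2.INTER_CUBIC))
E
```

```text
3.1 [0.5139 0.0241 0.1104] [-0.9462  0.3236 -0.0025  0.3236  0.9462  0.0007  0.0026 -0.0001 -1.    ] [-0.6005 -0.2254 -0.3061] 70.01464541692654 0.0 shift [ 0.002   0.0074 -0.0047]
```

View pics/a1.png

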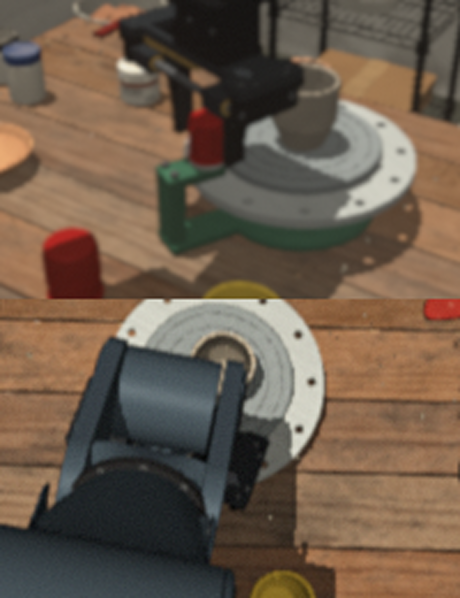

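The crop shows the fingers on both sides of the red cap (205,140), with the gripper body above and clear of the cup. Closing now.

drive_tool:
  steps:
    - [50, 0, 0, 0, 0, 0, 0]
    - [40, 0, 0, 0, 0, 0, 0]
    - [34, 0, 0, 0, 0, 0, 0]
    - [20, 0, 0, 0, 0, 0, 0]
    - [20, 0, 0, 0, 0, 0, 0]
    - [20, 0, 0, 0, 0, 0, 0]
    - [20, 0, 0, 0, 0, 0, 0]

```text
time_s: 3.9
position: [0.5161, 0.0238, 0.1114]
tcp_rot: [[-0.945, 0.328, 0.002], [0.328, 0.945, 0.003], [-0.001, 0.004, -1.0]]
force: [1.6, 7.7, 2.5]
opening: 0.424
grasp_force: 30.0
```

```bash
python3 d.py .514 .025 .111
```

```text
3.9 [0.5161 0.0238 0.1114] [-0.9447  0.3279  0.0022  0.3279  0.9447  0.0032 -0.001   0.0038 -1.    ] [1.5851 7.7041 2.4533] 36.863342953075374 30.000472527826787 shift [0.0197 0.0034 0.0037]
```

drive_tool:
  steps:
    - [20, 0, 0.012, 0, 0, 0, 0]
    - [20, 0, 0.012, 0, 0, 0, 0]
    - [20, 0, 0.012, 0, 0, 0, 0]

```text
time_s: 4.2
position: [0.5162, 0.024, 0.1114]
tcp_rot: [[-0.945, 0.326, 0.001], [0.326, 0.945, 0.001], [-0.001, 0.001, -1.0]]
force: [0.4, 3.5, 5.6]
opening: 0.423
grasp_force: 30.0
```

drive_tool:
  steps:
    - [20, 0, 0.008, -0.03, 0, 0, 0]
    - [20, 0, 0.008, -0.07, 0, 0, 0]
    - [20, 0, 0.008, -0.13, 0, 0, 0]
    - [20, 0, 0.008, -0.2, 0, 0, 0]
    - [20, 0, 0.008, -0.3, 0, 0, 0]
    - [20, 0, 0.008, -0.45, 0, 0, 0]
    - [20, 0, 0.008, -0.6, 0, 0, 0]
    - [20, 0, 0.008, -0.75, 0, 0, 0]

```text
time_s: 5.0
position: [0.5158, 0.024, 0.2028]
tcp_rot: [[-0.945, 0.326, 0.0], [0.326, 0.945, -0.001], [-0.001, -0.001, -1.0]]
force: [-0.1, -1.2, 0.2]
opening: 0.421
grasp_force: 30.0
```

```bash
python3 d.py .514 .025 .111;python3 - <<'E'
from h import *
a=cap('scene')['color'][100:270,160:400]
cv2.imwrite('pics/a2.png',cv2.resize(a,None,fx=3,fy=3,interpolation=cv2.INTER_CUBIC))
E
```

```text
5.0 [0.5158 0.024  0.2028] [-0.9455  0.3256  0.0004  0.3256  0.9455 -0.0008 -0.0007 -0.0006 -1.    ] [-0.1118 -1.1942  0.1687] 36.60992678044503 29.999923991199466 shift [0.0172 0.0032 0.7654]
```

View pics/a2.png

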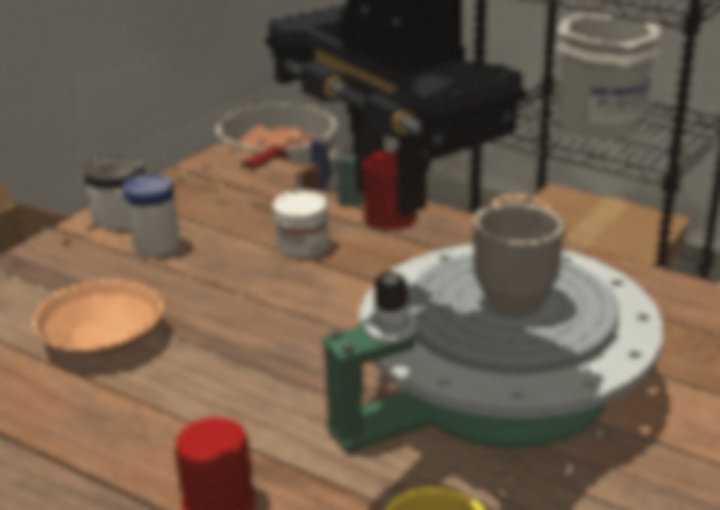

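The cap is off and in the gripper (385,190 in the crop), and the black knob is exposed at (390,290). Moving to the dish.

drive_tool:
  steps:
    - [20, 0.17, 0.36, -0.05, 0, 0, 0]
    - [20, 0.34, 0.73, -0.05, 0, 0, 0]
    - [20, 0.52, 1, -0.05, 0, 0, 0]
    - [20, 0.52, 1, -0.05, 0, 0, 0]

```text
time_s: 5.45
position: [0.494, 0.1618, 0.2074]
tcp_rot: [[-0.947, 0.321, -0.001], [0.321, 0.947, 0.001], [0.001, 0.001, -1.0]]
force: [0.2, 0.4, 0.1]
opening: 0.424
grasp_force: 30.0
```

drive_tool:
  steps:
    - [20, 0.25, 0.5, 0, 0, 0, 0]
    - [20, 0.4, 0.8, 0, 0, 0, 0]
    - [20, 0.52, 1, 0, 0, 0, 0]
    - [20, 0.52, 1.0, 0, 0, 0, 0]
    - [20, 0.52, 1.0, 0, 0, 0, 0]
    - [20, 0.52, 1.0, 0, 0, 0, 0]

```text
time_s: 6.05
position: [0.4765, 0.2905, 0.207]
tcp_rot: [[-0.945, 0.327, -0.0], [0.327, 0.945, -0.001], [-0.0, -0.001, -1.0]]
force: [0.1, -0.4, 0.4]
opening: 0.422
grasp_force: 30.0
```

```bash
python3 d.py .484 .313 .022; python3 - <<'E'
from m import *
np.set_printoptions(precision=4,suppress=True)
T=cap('top');S=cap('scene')
cv2.imwrite('pics/a3.png',np.hstack([cv2.resize(T['color'][140:260,150:340],(400,253),interpolation=cv2.INTER_CUBIC),cv2.resize(S['color'][140:260,150:340],(400,253),interpolation=cv2.INTER_CUBIC)]))
for c,n,(u0,v0,u1,v1) in((T,'T',(285,200,318,232)),(S,'S',(275,180,305,210))):
    m=(c['color'].max(2)<45);b=np.zeros_like(m);b[v0:v1,u0:u1]=m[v0:v1,u0:u1]
    k,l,s,ce=cv2.connectedComponentsWithStats(b.astype(np.uint8));i=1+s[1:,4].argmax();print(n,s[i],ce[i],plane(c,[ce[i]],.125),plane(c,[ce[i]],.134))
    p=cloud(c)[l==i];print(np.median(p,0),p[:,2].max())
    q=[ray(c,[ce[i]])]+([] if n=='T' else [q0]);q0=ray(c,[ce[i]])
    if len(q)==2:
        A=np.c_[q[0][1][0],-q[1][1][0]];kk=np.linalg.lstsq(A,q[1][0]-q[0][0],rcond=None)[0];print('tri',q[0][0]+kk[0]*q[0][1][0],q[1][0]+kk[1]*q[1][1][0])
# dish from depth
P=cloud(T)[205:262,163:222].reshape(-1,3);P=P[(P[:,2]>.022)&(P[:,2]<.04)]
g=least=None
from scipy.optimize import least_squares
P2=cloud(S)[185:228,165:222].reshape(-1,3);P2=P2[(P2[:,2]>.022)&(P2[:,2]<.04)]
for Q in(P,P2):
    print('dish',len(Q),least_squares(lambda a:np.hypot(Q[:,0]-a[0],Q[:,1]-a[1])-.053,[.484,.313],loss='soft_l1',f_scale=.003).x)
E
```

```text
6.05 [0.4765 0.2905 0.207 ] [-0.9451  0.3267 -0.0001  0.3267  0.9451 -0.001  -0.0002 -0.0009 -1.    ] [ 0.0667 -0.4094  0.3654] 36.7548940553086 29.99986780647305 shift [0.0026 0.1988 1.5414]
T [298 215   9   8  27] [302.7778 219.5926] [[0.5112 0.022  0.125 ]] [[0.5098 0.022  0.134 ]]
[0.5082 0.019  0.1372] 0.1414398747604797
S [286 195   9   8  53] [289.8679 198.6226] [[0.5115 0.0224 0.125 ]] [[0.4993 0.0142 0.134 ]]
[0.5059 0.019  0.1287] 0.13773018592315067
tri [0.5111 0.0221 0.1253] [0.5111 0.022  0.1254]
dish 40 [0.4821 0.3079]
dish 294 [0.4809 0.3128]
```

View pics/a3.png

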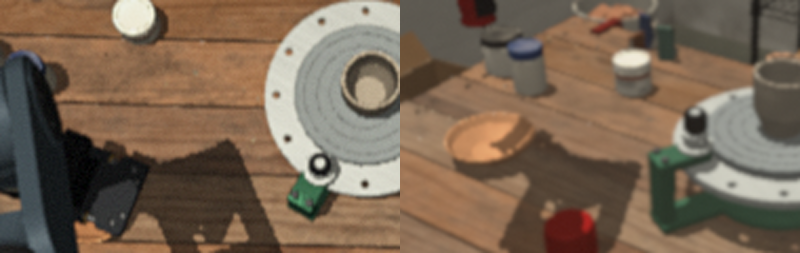

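The pictures show the wheel clear, with the black knob at (319,163) in the top crop, and the dish empty at (490,137) in the scene crop. Lowering the cap.

drive_tool:
  steps:
    - [20, 0.01, 0.19, 0.3, 0, 0, 0]
    - [20, 0.01, 0.19, 0.6, 0, 0, 0]
    - [20, 0.01, 0.19, 0.85, 0, 0, 0]
    - [20, 0.01, 0.19, 1, 0, 0, 0]
    - [20, 0.01, 0.19, 1, 0, 0, 0]

```text
time_s: 6.65
position: [0.481, 0.3118, 0.0843]
tcp_rot: [[-0.945, 0.327, -0.006], [0.327, 0.945, -0.003], [0.005, -0.004, -1.0]]
force: [-0.5, -0.4, -0.1]
opening: 0.427
grasp_force: 30.0
```

drive_tool:
  steps:
    - [20, 0, 0, 0.2, 0, 0, 0]
    - [20, 0, 0, 0.35, 0, 0, 0]
    - [20, 0, 0, 0.45, 0, 0, 0]
    - [20, 0, 0, 0.51, 0, 0, 0]
    - [20, 0, 0, 0.51, 0, 0, 0]

```text
time_s: 7.15
position: [0.4827, 0.3136, 0.0256]
tcp_rot: [[-0.945, 0.326, -0.0], [0.326, 0.945, -0.0], [0.0, -0.0, -1.0]]
force: [-0.0, 0.3, -0.2]
opening: 0.421
grasp_force: 30.0
```

```bash
python3 d.py .482 .3125 .022;python3 - <<'E'
from h import *
a=cap('scene')['color'][130:250,130:280]
cv2.imwrite('pics/a4.png',cv2.resize(a,None,fx=4,fy=4,interpolation=cv2.INTER_CUBIC))
E
```

```text
7.15 [0.4827 0.3136 0.0256] [-0.9453  0.3262 -0.0005  0.3262  0.9453 -0.0002  0.0004 -0.0004 -1.    ] [-0.0319  0.299  -0.2166] 36.64442167898555 29.99989436400938 shift [ 0.0024 -0.0103  0.0299]
```

View pics/a4.png

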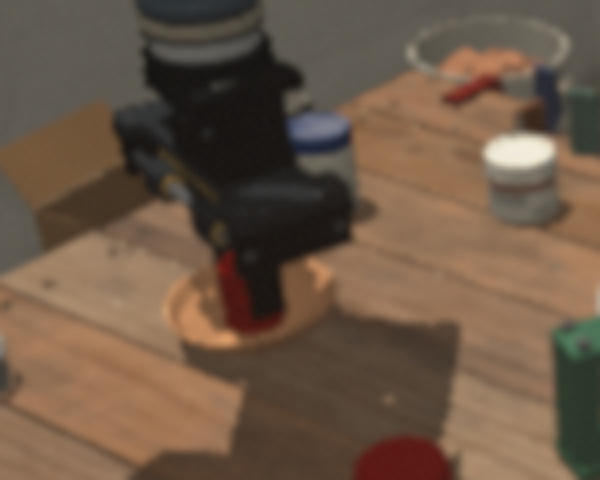

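The cap sits over the dish centre: cap at about (248,300), dish spanning 163–335. Lowering the last few mm.

drive_tool:
  steps:
    - [20, 0, 0, 0.015, 0, 0, 0]
    - [20, 0, 0, 0.03, 0, 0, 0]
    - [20, 0, 0, 0.03, 0, 0, 0]

```text
time_s: 7.5
position: [0.4827, 0.314, 0.0225]
tcp_rot: [[-0.945, 0.326, 0.001], [0.326, 0.945, 0.0], [-0.0, 0.0, -1.0]]
force: [0.9, -0.0, 0.4]
opening: 0.426
grasp_force: 30.0
```

drive_tool:
  steps:
    - [20, 0, 0, 0.007, 0, 0, 0]
    - [20, 0, 0, 0.014, 0, 0, 0]
    - [20, 0, 0, 0.014, 0, 0, 0]

```text
time_s: 7.8
position: [0.4827, 0.3141, 0.0214]
tcp_rot: [[-0.946, 0.326, 0.001], [0.326, 0.946, 0.0], [-0.001, 0.0, -1.0]]
force: [-0.9, -0.4, 5.8]
opening: 0.423
grasp_force: 30.0
```

Contact at 5.8 N. Opening and retreating.

drive_tool:
  steps:
    - [40, 0, 0, 0, 0, 0, 0]
    - [44, 0, 0, 0, 0, 0, 0]
    - [46, 0, 0, 0, 0, 0, 0]
    - [46, 0, 0, -0.1, 0, 0, 0]
    - [46, 0, 0, -0.25, 0, 0, 0]
    - [50, 0, 0, -0.5, 0, 0, 0]
    - [50, 0, 0, -0.8, 0, 0, 0]
    - [50, 0, 0, -1, 0, 0, 0]

```text
time_s: 8.6
position: [0.4833, 0.3142, 0.1434]
tcp_rot: [[-0.945, 0.326, 0.003], [0.326, 0.945, 0.001], [-0.002, 0.002, -1.0]]
force: [0.4, 0.1, -0.5]
opening: 0.575
grasp_force: 0.0
```

drive_tool:
  steps:
    - [50, 0, 0, -0.3, 0, 0, 0]
    - [50, -0.3, -0.6, -0.55, 0, 0, 0]
    - [50, -0.52, -1, -0.55, 0, 0, 0]
    - [50, -0.52, -1, -0.55, 0, 0, 0]
    - [50, -0.52, -1, -0.55, 0, 0, 0]

```text
time_s: 9.1
position: [0.5039, 0.1762, 0.2082]
tcp_rot: [[-0.944, 0.331, 0.003], [0.331, 0.944, -0.001], [-0.003, -0.0, -1.0]]
force: [0.2, 0.7, 0.0]
opening: 0.58
grasp_force: 0.0
```

```bash
python3 d.py .514 .0245 .2;python3 - <<'E'
from m import *
np.set_printoptions(precision=4,suppress=True)
T=cap('top');S=cap('scene')
cv2.imwrite('pics/a5.png',np.hstack([cv2.resize(T['color'][140:270,150:340],(400,273),interpolation=cv2.INTER_CUBIC),cv2.resize(S['color'][130:260,150:340],(400,273),interpolation=cv2.INTER_CUBIC)]))
# barrel: bright ring by hough-free mask around knob in top view, hull of (knob+barrel) non-plate pixels
P=cloud(S)[180:225,270:315].reshape(-1,3);Q=P[(P[:,2]>.118)&(P[:,2]<.134)&(np.hypot(P[:,0]-.513,P[:,1]-.025)<.03)]
from scipy.optimize import least_squares
print(len(Q),least_squares(lambda a:np.hypot(Q[:,0]-a[0],Q[:,1]-a[1])-.0125,[.513,.025],loss='soft_l1',f_scale=.002).x)
P=cloud(T)[200:235,285:320].reshape(-1,3);Q=P[(P[:,2]>.125)&(np.hypot(P[:,0]-.513,P[:,1]-.025)<.03)];print(len(Q),Q.mean(0),np.median(Q,0))
E
```

```text
9.1 [0.5039 0.1762 0.2082] [-0.9438  0.3305  0.003   0.3305  0.9438 -0.0012 -0.0032 -0.0001 -1.    ] [0.1528 0.6584 0.0103] 50.419574633935646 0.0 shift [-0.4974 -1.1653  0.0705]
71 [0.5154 0.0258]
89 [0.5158 0.0253 0.1379] [0.5155 0.0262 0.1386]
```

View pics/a5.png

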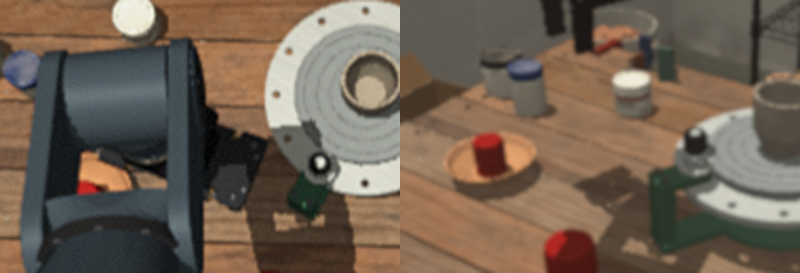

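The cap stands upright in the dish (488,155 in the scene crop), and the knob is free. Going to the knob at about (0.515, 0.0255).

drive_tool:
  steps:
    - [50, -0.25, -0.4, 0, 0, 0, 0]
    - [50, -0.4, -0.8, 0, 0, 0, 0]
    - [50, -0.49, -1, 0, 0, 0, 0]
    - [50, -0.49, -1, 0, 0, 0, 0]
    - [50, -0.49, -1, 0, 0, 0, 0]

```text
time_s: 9.7
position: [0.5187, 0.0484, 0.2063]
tcp_rot: [[-0.945, 0.326, -0.001], [0.326, 0.945, 0.001], [0.001, 0.001, -1.0]]
force: [1.2, -0.2, 0.8]
opening: 0.575
grasp_force: 0.0
```

drive_tool:
  steps:
    - [50, 0, -0.16, 0, 0, 0, 0]
    - [50, 0, -0.16, 0, 0, 0, 0]
    - [50, 0, -0.16, 0, 0, 0, 0]

```text
time_s: 10.0
position: [0.5125, 0.0312, 0.2064]
tcp_rot: [[-0.946, 0.324, -0.0], [0.324, 0.946, 0.001], [0.001, 0.001, -1.0]]
force: [-0.1, -1.2, 0.0]
opening: 0.576
grasp_force: 0.0
```

```bash
python3 d.py .515 .0255 .116
```

```text
10.0 [0.5125 0.0312 0.2064] [-0.9459  0.3244 -0.0003  0.3244  0.9459  0.0009  0.0005  0.0007 -1.    ] [-0.1135 -1.2118  0.0115] 50.08993681960249 0.0 shift [-0.0357 -0.0384  0.7535]
```

drive_tool:
  steps:
    - [50, -0.03, -0.025, 0.15, 0, 0, 0]
    - [50, -0.03, -0.025, 0.25, 0, 0, 0]
    - [50, -0.03, -0.025, 0.35, 0, 0, 0]
    - [50, -0.03, -0.025, 0.35, 0, 0, 0]
    - [50, -0.03, -0.025, 0.35, 0, 0, 0]

```text
time_s: 10.5
position: [0.5149, 0.0258, 0.1641]
tcp_rot: [[-0.946, 0.325, -0.001], [0.325, 0.946, 0.0], [0.001, -0.0, -1.0]]
force: [0.1, 0.6, 0.7]
opening: 0.573
grasp_force: 0.0
```

```bash
python3 d.py .515 .0255 .116
```

```text
10.5 [0.5149 0.0258 0.1641] [-0.9456  0.3253 -0.0011  0.3253  0.9456  0.0003  0.0011 -0.0001 -1.    ] [0.0978 0.626  0.7197] 49.878612167522306 0.0 shift [-0.0021 -0.0022  0.4008]
```

drive_tool:
  steps:
    - [50, 0, 0, 0.15, 0, 0, 0]
    - [50, 0, 0, 0.28, 0, 0, 0]
    - [50, 0, 0, 0.36, 0, 0, 0]
    - [50, 0, 0, 0.395, 0, 0, 0]
    - [50, 0, 0, 0.395, 0, 0, 0]
    - [50, 0, 0, 0.395, 0, 0, 0]

```text
time_s: 11.1
position: [0.5156, 0.0253, 0.1176]
tcp_rot: [[-0.945, 0.326, 0.001], [0.326, 0.945, -0.0], [-0.001, 0.0, -1.0]]
force: [-0.4, 0.3, 0.0]
opening: 0.574
grasp_force: 0.0
```

drive_tool:
  steps:
    - [40, 0, 0, 0, 0, 0, 0]
    - [32, 0, 0, 0, 0, 0, 0]
    - [28, 0, 0, 0, 0, 0, 0]
    - [10, 0, 0, 0, 0, 0, 0]
    - [10, 0, 0, 0, 0, 0, 0]
    - [10, 0, 0, 0, 0, 0, 0]

```text
time_s: 11.7
position: [0.5154, 0.0259, 0.1172]
tcp_rot: [[-0.945, 0.326, 0.001], [0.326, 0.945, 0.001], [-0.0, 0.001, -1.0]]
force: [0.7, 2.9, 1.9]
opening: 0.276
grasp_force: 30.0
```

```bash
python3 d.py .515 .0255 .116
```

```text
11.7 [0.5154 0.0259 0.1172] [-0.9453  0.3261  0.0006  0.3261  0.9453  0.0008 -0.0003  0.001  -1.    ] [0.6543 2.9256 1.8642] 24.050560178302938 30.000308237504214 shift [ 0.0019 -0.004   0.0102]
```

drive_tool:
  steps:
    - [10, 0, 0.006, -0.02, 0, 0, 0]
    - [10, 0, 0.006, -0.04, 0, 0, 0]
    - [10, 0, 0.006, -0.06, 0, 0, 0]
    - [10, 0, 0.006, -0.08, 0, 0, 0]
    - [10, 0, 0.006, -0.1, 0, 0, 0]
    - [10, 0, 0.006, -0.115, 0, 0, 0]
    - [10, 0, 0.006, -0.115, 0, 0, 0]

```text
time_s: 12.4
position: [0.5154, 0.0259, 0.1308]
tcp_rot: [[-0.945, 0.326, 0.0], [0.326, 0.945, -0.0], [-0.0, -0.0, -1.0]]
force: [3.5, 0.7, -13.2]
opening: 0.276
grasp_force: 30.0
```

```bash
python3 d.py .515 .0255 .133
```

```text
12.4 [0.5154 0.0259 0.1308] [-0.9455  0.3257  0.0002  0.3257  0.9455 -0.0002 -0.0002 -0.0002 -1.    ] [  3.5029   0.7467 -13.2031] 24.024497864057814 29.997585397213697 shift [ 0.0024 -0.0044 -0.0179]
```

drive_tool:
  steps:
    - [10, 0, 0, -0.01, 0, 0, 0]
    - [10, 0, 0, -0.018, 0, 0, 0]
    - [10, 0, 0, -0.018, 0, 0, 0]
    - [10, 0, 0, -0.018, 0, 0, 0]

```text
time_s: 12.8
position: [0.5154, 0.0259, 0.133]
tcp_rot: [[-0.945, 0.326, 0.0], [0.326, 0.945, -0.0], [-0.0, -0.0, -1.0]]
force: [3.8, -0.5, -13.5]
opening: 0.278
grasp_force: 30.0
```

drive_tool:
  steps:
    - [10, 0, 0, -0.006, 0, 0, 0]
    - [10, 0, 0, -0.006, 0, 0, 0]
    - [10, 0, 0, -0.006, 0, 0, 0]
    - [10, 0, 0, -0.006, 0, 0, 0]

```text
time_s: 13.2
position: [0.5154, 0.0259, 0.1335]
tcp_rot: [[-0.945, 0.326, -0.0], [0.326, 0.945, -0.0], [-0.0, -0.0, -1.0]]
force: [4.5, -1.6, -16.0]
opening: 0.275
grasp_force: 30.0
```

```bash
python3 d.py .515 .0255 .133; python3 - <<'E'
from h import *
S=cap('scene')['color'];T=cap('top')['color']
cv2.imwrite('pics/a6.png',np.hstack([cv2.resize(T[120:270,150:380],(400,261),interpolation=cv2.INTER_CUBIC),cv2.resize(S[120:260,160:390],(400,261),interpolation=cv2.INTER_CUBIC)]))
E
```

```text
13.2 [0.5154 0.0259 0.1335] [-0.9455  0.3257 -0.      0.3257  0.9455 -0.0002 -0.     -0.0002 -1.    ] [  4.5421  -1.5988 -15.9531] 23.929032951173156 29.996468843892217 shift [ 0.002  -0.0045  0.004 ]
```

View pics/a6.png

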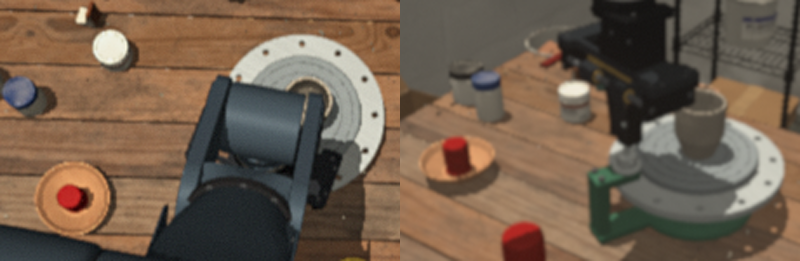

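The cap is central in the dish (70,197 in the top crop), and the gripper holds the raised knob above the barrel (627,130 in the scene crop). Checking that the hold is steady.

drive_tool:
  steps:
    - [10, 0, 0, -0.004, 0, 0, 0]
    - [10, 0, 0, -0.004, 0, 0, 0]
    - [10, 0, 0, -0.004, 0, 0, 0]
    - [10, 0, 0, -0.004, 0, 0, 0]
    - [10, 0, 0, -0.004, 0, 0, 0]
    - [10, 0, 0, -0.004, 0, 0, 0]

```text
time_s: 13.9
position: [0.5154, 0.0259, 0.1336]
tcp_rot: [[-0.945, 0.326, -0.0], [0.326, 0.945, -0.0], [0.0, -0.0, -1.0]]
force: [5.8, -0.8, -19.9]
opening: 0.273
grasp_force: 30.0
```

The force rises with no further travel, so the knob is at the stop and not slipping.

```bash
python3 -c "
from rig import order;print(order.hand_in())"
```

```text
the job is handed in; nothing more can be done
None
```

The job is handed in at about 14 s: the red cap stands in the peach-orange dish, and the arm is holding the black knob up at its stop (raised about 16 mm, no slip), so the pin should be clear of its hole.

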